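# Release the first aid box's catch through its back with the dowel

### The job

The first aid box's door knob has come off. Hold the wooden dowel by its square grip and push its tip through the small hole in the red boss on the box's back, pressing the spring catch inside until the door springs open by itself; do not touch the door. Then lay the dowel flat and fully down in its own empty, shaped compartment of the blue tray (grip in the wide bay, shaft in the narrow channel) and let go, without dropping it from mid-air and leaving everything else where it stands.

Things in the scene. Friction and masses are not known exactly. Their poses are not given: they have to be found in the camera images.
- dowel_mid (a point): Loose wooden dowel, 170 mm long, about 70 g, lying on the glass: a dark grip block 60 long x 22 wide x 30 tall, then a pale round shaft 12 mm thick and 110 long. This point is the centre of the grip block, on the shaft's axis, 15 mm above the underside. x points along the shaft to the tip, z up; the grip ends at x = +30, the tip is at x = +140 mm.
- dowel_tip (a point): Centre of the dowel's free tip, on the shaft's axis, same axes as dowel_mid.
- aid_box: White plastic first aid box, fixed, green cross on top and door, 90 deep (x) x 200 wide (y) x 200 mm tall; origin at the centre of its underside, on the glass. Its back, roughly towards the robot, is its -x face; the door is its +x face.
- aid_hole (a point): Centre of the mouth of the round 20 mm hole (rim chamfered by 3 mm) in a red square boss, 50 x 50 mm and 8 mm proud of the box's back wall; on the boss's outer face, 130 mm above the box's underside. x points straight into the box (the way to push), z up. The box reaches x = +8 to +98, y = -65 to +135, z = -130 to +70 mm from this point.
- aid_latch (a joint): Angle of the spring catch: 0 at rest, door let go at about 0.25, stop at 0.40 rad; springs back. Its yellow pad, 34 mm tall, is straight behind the hole: a tip meets it 44 mm inside the mouth (aid_hole), the door is let go with the tip about 54 mm inside, and the catch stops at about 60 mm. The push takes 4 to 8 N.
- aid_door (a joint): Angle of the door on the box's far side, hinged upright at the box's +y side (axes of aid_hole): 0 shut, opens under its own spring in about 1 s away from the box to 1.6 rad, sweeping 200 mm beyond the box's far face.
- tray: Blue tray, fixed, 210 (x) x 170 (y) x 22 mm tall, floor 4 mm thick, walls 5 mm; origin at the centre of its underside. The dowel's compartment is on its -y side, the one with the tweezer case on its +y side.
- tray_slot (a point): Point on the floor of the dowel's compartment, straight below where the grip block's centre belongs. x points along the compartment from bay to channel (tip end), z up. Wide bay for the grip: x and y = -42 to +42 mm; narrow channel for the shaft: x = +42 to +157, y = -18 to +18 mm. Walls top out 18 mm above this point; the axis of a dowel fully home is 15 mm above it.
- case_mid (a point): Grey hard tweezer case, 150 x 45 x 20 mm, in the tray's other compartment; its centre. Leave alone.
- cup_mid (a point): White ceramic cup, 76 mm across, 80 mm tall; its centre. Leave alone.
- pills_mid (a point): Orange pill bottle with a white twist cap, 48 mm across, 85 mm tall; its centre. Leave alone.
- flask_mid (a point): Steel drinking flask, 72 mm across, 180 mm tall; its centre. Leave alone.
- antiseptic_mid (a point): Amber antiseptic bottle, 60 mm across, 160 mm tall; its centre. Leave alone.
- torch_mid (a point): Aluminium torch standing on its head, 48 mm across, 145 mm tall; its centre. Leave alone.
- tin_mid (a point): Squat steel tin with a pale paper label, 72 mm across, 60 mm tall; its centre. Leave alone.

How it is judged:
By the outcome, as a careful person would: the job done as asked, in the order asked, and still so for the second after the job is handed in, with the robot touching nothing.
It also fails if it takes over 54 s, if anything falls off the work surface, if the arm or the gripper's body presses on something with over 40 N, if the wrist force passes 120 N, or if a joint passes its speed limit or range.

### The arm

A 6-joint arm with a two-finger parallel gripper is mounted at the origin on the work surface. World frame = base frame: x ahead of the robot, y to its left, z up, the work surface at z = 0. Lengths are in m, angles in rad, forces in N, time in s.
With the tool pointing down it reaches from about 0.375 to 0.9 m from the base axis. Payload 3.1 kg.
Tool frame: the origin (TCP) lies midway between the tips of the shut fingers; the grasp point (between the pads) lies 19 mm behind it (grip_depth is the distance from the TCP to the grasp point, in m); y points along the fingers, z is the direction in which the jaws open and shut, and the axes are right-handed (so a half turn about y gives the same grasp; the last joint's range is limited). The gripper opens to 85 mm and grips with 20 to 120 N. Pads are 22 mm wide; open, the fingers measure 114 mm over their backs; the gripper's body (76 mm by 85 mm) begins 54 mm behind the grasp point. The pads swing forward as they close: fully open they stand 13 mm farther back than shut.
Start: joints at [1.089, 0.527, 1.433, -0, 1.181, -0.178], TCP at [0.187, 0.596, 0.231] pointing down, gripper open.
Joint ranges: [-3.08, 3.08], [-0.75, 2.2], [0.22, 2.44], [-1.43, 4.57], [0, 2.65], [-2.85, 2.85]. Speed limits (rad/s): [2.79, 2.79, 3.14, 3.14, 3.14, 3.14].

### API

Orientations are given as a unit quaternion [x, y, z, w].
In Python, from station import sense, snapshot, camera_model, sign_off, grip_depth gives the robot as it stands.
- The arm moves only by the tool play_rows, never from a script. Its argument "deltas" is a list of rows, each a list of 6 numbers: the shift along the tool's x, y, z in m, then the turn, a rotation vector about the tool's x, y, z in rad. A call has 1 to 12 rows; each row is the pose to reach, as a shift and turn from the pose commanded when the call began, along the tool's axes at that moment; what a row does not reach only later rows make up. A row lasts 1/10 s, in which the tool goes at most 50 mm and 8.59 degrees, less where a joint would pass 70% of its speed; a pose out of reach is approached as far as the arm can. A call with a gripper value outside its range is refused whole. "gripper" is the finger opening in m, from 0 to 0.0854, set as the call begins (left out, the last holds). The fingers move at their own pace and stop on an object; "force" is the grip in N (left out, the last holds). Time passes only in rows, so rows that repeat a pose let the fingers close. It gives the time, the measured TCP pose, the force and the opening at its end, in the units of the state.
- sense(): the state, without advancing time (a new reading comes with each control period).
- snapshot(name): name is "side" or "top"; returns the picture (400x640x3 uint8, red, green, blue); there is no depth.
- camera_model(name): a dict with "fx", "fy", "cx", "cy" (pixels), "distortion" ([k1, k2, p1, p2, k3] as OpenCV has them; the pictures are not rectified), "camera_from_world" (4x4, takes a point from world to camera coordinates). Camera axes: x right, y up, looking along -z (the intrinsics and any distortion apply to the point x, -y, -z); pixel columns grow to the right and rows downward; lengths in m; the calibration is good to about 2 mm. A picture is of the moment at which its call begins. camera_model takes no time and is no camera call.
- sign_off(): hands the job in, once; it reports no verdict.
The state is a dict: "t": time; "q": joint angles; "qd": joint speeds; "tau": joint torques, N m; "tcp_pos": TCP position; "tool_rot": TCP orientation; "force": force on the tool from outside, world axes, zero at the start; "ft_torque": the same for the moment, N m; "finger_gap": opening from 0.0 (shut) to 1.0 (fully open).
Only numpy, scipy, OpenCV 4.12 (cv2) and the standard library are available. Lean on these libraries where they do the work, as an engineer would, in place of code of your own. Each camera call takes 0.05 s, during which the arm holds its last target.

## Working session

There is one attempt and no reset: what is moved stays moved. The work goes in short steps, Python scripts to look and compute and a tool call to move; the robot and the scene stay as the last step left them, time stands still between calls to the robot, and variables do not carry over. Pictures are saved under pics/ and viewed, and the job is handed in when it is done.

Besides the shell and the picture viewer there is one more tool, called after ">>>" as name(argument=value, ...) on one line, values as JSON. play_rows: Moves the arm, as the interface text tells. Its arguments: {"type":"object","properties":{"deltas":{"type":"array"},"gripper":{"type":"number"},"force":{"type":"number"}},"required":["deltas"]}

```bash
ls; mkdir -p pics; python3 - <<'E'
from station import *
import cv2
print(sense()); print(grip_depth)
for n in("side","top"):
    print(n,camera_model(n))
    cv2.imwrite(f"pics/{n}0.png",snapshot(n)[:,:,::-1])
E
```

```text
pics
{'t': 0.0, 'q': array([ 1.08849963e+00,  5.28472067e-01,  1.43395068e+00, -4.11557409e-06,
        1.18141924e+00, -1.78511282e-01]), 'qd': array([ 0.00015257, -0.00039064,  0.00182176,  0.0001022 ,  0.00059992,
        0.00089916]), 'tau': array([ 5.37835632e-06, -4.42350805e+01, -1.78026634e+01, -2.96922262e-04,
        8.52860481e-03,  1.76902478e-05]), 'tcp_pos': array([0.18658595, 0.59571438, 0.23031463]), 'tool_rot': array([ 0.69971781, -0.10724796,  0.1067345 , -0.69821244]), 'force': array([-0.63648656,  0.8848448 ,  0.64975617]), 'ft_torque': array([ 0.020961  , -0.03832079,  0.00162466]), 'finger_gap': 1.0011522733439238}
0.0187
side {'fx': 441.05357313635307, 'fy': 441.05357313635307, 'cx': 319.00364097370056, 'cy': 202.4461832184762, 'distortion': array([0.00729057, 0.        , 0.        , 0.        , 0.        ]), 'camera_from_world': array([[ 0.92781851, -0.37302056,  0.00291138, -0.51011085],
       [ 0.19648046,  0.49531271,  0.84620373, -0.20211565],
       [-0.31709343, -0.78455145,  0.53285155, -1.31238043],
       [ 0.        ,  0.        ,  0.        ,  1.        ]])}
top {'fx': 415.05951041769913, 'fy': 415.05951041769913, 'cx': 320.76997632289, 'cy': 199.30267492281985, 'distortion': array([-0.04335428,  0.        ,  0.        ,  0.        ,  0.        ]), 'camera_from_world': array([[ 0.00914062, -0.99953257,  0.0291736 , -0.02102954],
       [ 0.98655571,  0.01377491,  0.16284375, -0.56253619],
       [-0.1631695 ,  0.02729289,  0.98622047, -1.2173128 ],
       [ 0.        ,  0.        ,  0.        ,  1.        ]])}
```

View pics/side0.png

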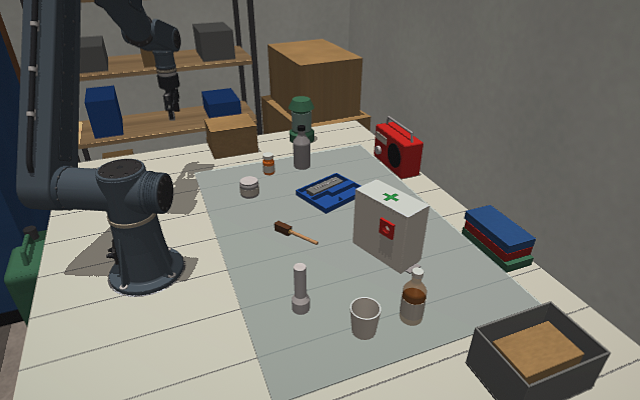

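View pics/top0.png

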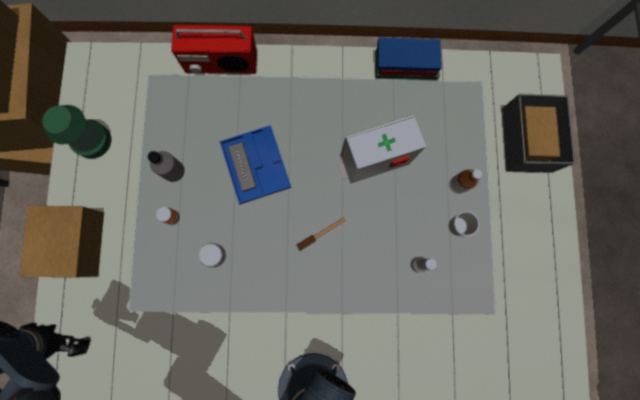

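Both views show everything: in the top view the dowel is at about (320,234), the tray at (255,165), the box at (385,145) and the red boss at (400,160). I'll zoom in next.

```bash
python3 - <<'E'
import cv2
s=cv2.imread("pics/side0.png");t=cv2.imread("pics/top0.png")
def c(im,x0,y0,x1,y1,k,n):
    cv2.imwrite(n,cv2.resize(im[y0:y1,x0:x1],None,fx=k,fy=k,interpolation=cv2.INTER_CUBIC))
c(t,210,110,310,210,6,"pics/t_tray.png")
c(t,290,100,430,260,3.75,"pics/t_mid.png")
c(s,265,170,435,275,4.7,"pics/s_mid.png")
E
```

```text
(no output)
```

View pics/t_tray.png

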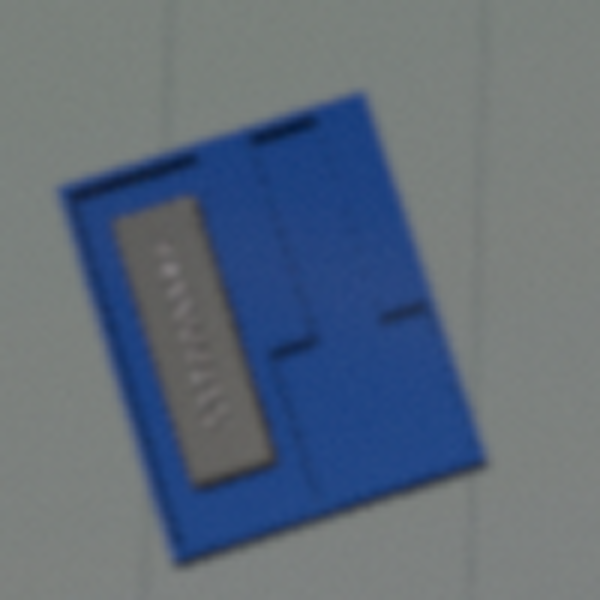

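View pics/t_mid.png

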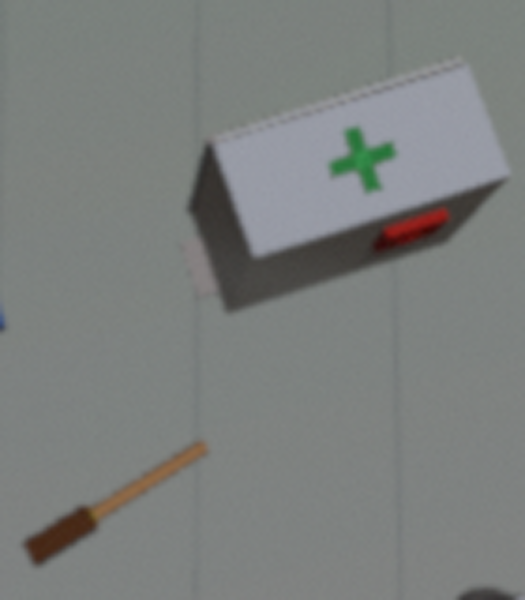

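View pics/s_mid.png

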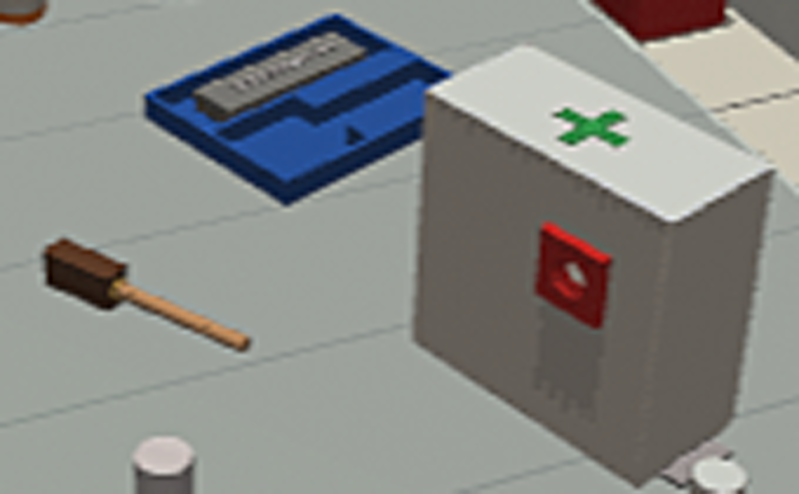

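```bash
cat > h.py <<'E'
import numpy as np,cv2
from station import *
from scipy.optimize import least_squares
from scipy.spatial.transform import Rotation as R
CM={n:camera_model(n) for n in("side","top")}
F=np.diag([1.,-1,-1])
def proj(n,P):
    m=CM[n];T=m["camera_from_world"];P=np.atleast_2d(P)
    C=(P@T[:3,:3].T+T[:3,3])@F
    K=np.array([[m["fx"],0,m["cx"]],[0,m["fy"],m["cy"]],[0,0,1]])
    return cv2.projectPoints(C,np.zeros(3),np.zeros(3),K,m["distortion"])[0][:,0]
def pose(p,L):
    c,s=np.cos(p[2]),np.sin(p[2]);L=np.array(L,float)
    return np.c_[p[0]+c*L[:,0]-s*L[:,1],p[1]+s*L[:,0]+c*L[:,1],L[:,2]]
def fit(obs,p0):
    # obs: list (cam, pixel, local xyz m)
    def f(p):
        return np.concatenate([proj(c,pose(p,[l]))[0]-np.array(u) for c,u,l in obs])
    r=least_squares(f,p0,loss='soft_l1');return r.x,r.fun.reshape(-1,2)
def cr(pts,k,o): return [((x+.5)/k-.5+o[0],(y+.5)/k-.5+o[1]) for x,y in pts]
E
cat > m.py <<'E'
from h import *
t=cr([(62,188),(362,93),(487,463),(178,563)],6,(210,110))
L=np.array([(.105,.085,.022),(.105,-.085,.022),(-.105,-.085,.022),(-.105,.085,.022)])
o=[("top",u,l) for u,l in zip(t,L)]
s=cr([(147,97),(287,183),(338,15)],4.7,(265,170))
o+=[("side",u,l) for u,l in zip(s,L[[3,2,0]])]
p,r=fit(o,[.6,.2,.3]);print("tray",p.round(4));print(r.round(1).tolist())
print(" slot",pose(p,[(-.058,-.038,.004)]).round(4))
h=.2
t=cr([(212,143),(463,60),(510,178),(255,257),(230,312)],3.75,(290,100))
L=[(.045,.1,h),(.045,-.1,h),(-.045,-.1,h),(-.045,.1,h),(-.045,.1,0)]
o=[("top",u,l) for u,l in zip(t,L)]
s=cr([(427,95),(675,220),(772,170),(525,45),(415,342),(640,487),(572,275)],4.7,(265,170))
L=[(-.045,.1,h),(-.045,-.1,h),(.045,-.1,h),(.045,.1,h),(-.045,.1,0),(-.045,-.1,0),(-.053,-.035,.13)]
o+=[("side",u,l) for u,l in zip(s,L)]
p,r=fit(o,[.7,-.1,.3]);print("box",p.round(4));print(r.round(1).tolist())
print(" hole",pose(p,[(-.053,-.035,.13)]).round(4))
t=cr([(25,543),(82,507),(98,522),(37,565),(202,447)],3.75,(290,100))
L=[(-.03,.011,.03),(.03,.011,.03),(.03,-.011,.03),(-.03,-.011,.03),(.14,0,.015)]
o=[("top",u,l) for u,l in zip(t,L)]
s=cr([(245,342),(118,290)],4.7,(265,170))
o+=[("side",u,l) for u,l in zip(s,[(.14,0,.015),(.03,0,.015)])]
p,r=fit(o,[.4,.0,-.5]);print("dowel",p.round(4));print(r.round(1).tolist())
E
python3 m.py
```

```text
tray [0.678  0.1933 0.3341]
[[-0.7, 0.1], [0.6, -0.1], [0.0, -0.5], [-0.9, -0.2], [-0.2, 0.7], [0.0, 1.1], [-0.1, 0.8]]
 slot [[0.6357 0.1384 0.004 ]]
box [ 0.7005 -0.1862  0.3398]
[[-0.6, -0.0], [-0.2, 0.5], [-1.0, -1.5], [-1.0, -0.2], [-1.5, 0.1], [0.3, 0.3], [0.3, 2.1], [0.0, 0.9], [-0.2, 1.2], [-0.1, 1.0], [0.2, 1.4], [-0.1, 1.9]]
 hole [[ 0.6622 -0.2369  0.13  ]]
dowel [ 0.4326  0.0305 -0.9924]
[[-1.3, 0.2], [0.3, -0.9], [-0.1, 1.3], [-0.6, 0.5], [0.1, -0.5], [0.6, 1.8], [0.3, 1.1]]
```

```bash
cat > n.py <<'E'
from h import *
def ray(n,u,z):
    return least_squares(lambda p:proj(n,[[p[0],p[1],z]])[0]-np.array(u),[.5,0]).x.round(3)
for nm,u,z in [("torch",(430,264),.145),("cup",(466,224),.08),("antis",(476,174),.16),("tin",(210,254),.06),("pills",(164,214),.085)]: print(nm,ray("top",u,z))
print("torchS",ray("side",(300,268),.145))
s=sense();M=R.from_quat(s["tool_rot"]).as_matrix();print(M.round(3))
z=M[:,2];print("yaw z",np.arctan2(z[1],z[0]),"q1,q6",s["q"][[0,5]])
E
python3 n.py
```

```text
torch [ 0.369 -0.316]
cup [ 0.489 -0.447]
antis [ 0.623 -0.453]
tin [0.393 0.31 ]
pills [0.506 0.444]
torchS [ 0.37  -0.318]
[[ 0.954 -0.001  0.299]
 [-0.299 -0.002  0.954]
 [-0.    -1.    -0.002]]
yaw z 1.2669912386689202 q1,q6 [ 1.08850242 -0.17849296]
```

```bash
cat >> h.py <<'E'
def d(pos,yaw,s=None):
    s=s or sense();M=R.from_quat(s["tool_rot"])
    c,sn=np.cos(yaw),np.sin(yaw)
    T=R.from_matrix(np.array([[c,sn*0,-sn],[sn,0,c],[0,-1,0]]))
    sh=M.inv().apply(np.array(pos)-s["tcp_pos"]);tu=(M.inv()*T).as_rotvec()
    print("t",round(s["t"],2),"delta",sh.round(4).tolist(),tu.round(4).tolist(),"F",s["force"].round(1),"gap",round(s["finger_gap"],3))
E
python3 -c "
from h import *
d([.4326,.0305,.10],-.992)"
```

```text
t 0.1 delta [0.4039, 0.1312, -0.4656] [0.002, 0.6882, 0.0003] F [-0.1 -0.6 -1.1] gap 1.0
```

>>> play_rows(deltas=[[0.03, 0.005, -0.035, 0, 0.05, 0], [0.06, 0.01, -0.07, 0, 0.11, 0], [0.09, 0.02, -0.105, 0, 0.17, 0], [0.12, 0.03, -0.14, 0, 0.23, 0], [0.155, 0.04, -0.175, 0, 0.29, 0], [0.185, 0.055, -0.21, 0, 0.35, 0], [0.215, 0.065, -0.245, 0, 0.41, 0], [0.245, 0.08, -0.28, 0, 0.47, 0], [0.275, 0.09, -0.315, 0, 0.53, 0], [0.305, 0.1, -0.35, 0, 0.59, 0], [0.335, 0.11, -0.385, 0, 0.64, 0], [0.365, 0.12, -0.42, 0, 0.688, 0]], gripper=0.07)

```text
t: 1.3
tcp_pos: [0.41, 0.0846, 0.1108]
tool_rot: [-0.622, 0.337, -0.337, 0.622]
force: [0.2, 1.0, 0.2]
finger_gap: 0.82
```

```bash
python3 -c "
from h import *
d([.4326,.0305,.06],-.992)
cv2.imwrite('pics/t1.png',snapshot('top')[:,:,::-1])
cv2.imwrite('pics/s1.png',snapshot('side')[:,:,::-1])"
```

```text
t 1.3 delta [0.0577, 0.0508, -0.0106] [0.0, -0.0019, -0.0001] F [0.2 1.  0.2] gap 0.82
```

>>> play_rows(deltas=[[0.03, 0.02, -0.005, 0, 0, 0], [0.0577, 0.05, -0.0106, 0, 0, 0], [0.0577, 0.0508, -0.0106, 0, 0, 0], [0.0577, 0.0508, -0.0106, 0, 0, 0], [0.0577, 0.0508, -0.0106, 0, 0, 0]], gripper=0.06)

```text
t: 1.9
tcp_pos: [0.4314, 0.0334, 0.061]
tool_rot: [0.622, -0.336, 0.336, -0.622]
force: [-0.1, 0.2, 0.0]
finger_gap: 0.704
```

```bash
python3 -c "
from h import *
d([.4326,.0305,.006],-.992)
t=snapshot('top');s=snapshot('side')
a=cv2.resize(t[180:280,270:400],None,fx=3,fy=3,interpolation=2);b=cv2.resize(s[160:260,250:380],None,fx=3,fy=3,interpolation=2)
cv2.imwrite('pics/g1.png',np.hstack([a,b])[:,:,::-1])"
```

```text
t 1.9 delta [0.0031, 0.055, -0.0006] [0.0005, 0.0014, -0.0007] F [-0.1  0.2  0. ] gap 0.704
```

View pics/g1.png

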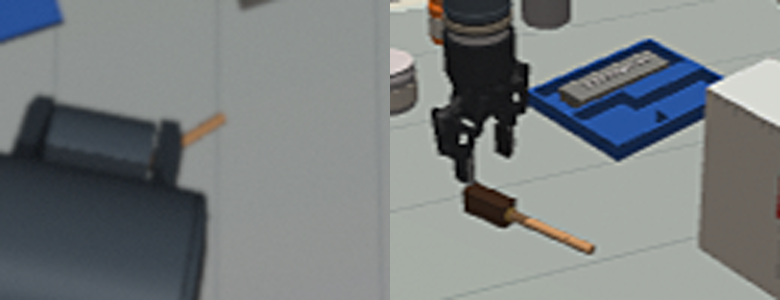

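The fingers straddle the grip block, with the block at about (490,205) in the right panel. Descending now.

>>> play_rows(deltas=[[0.001, 0.015, 0, 0, 0, 0], [0.002, 0.03, 0, 0, 0, 0], [0.002, 0.042, 0, 0, 0, 0], [0.002, 0.05, 0, 0, 0, 0], [0.002, 0.055, 0, 0, 0, 0], [0.002, 0.055, 0, 0, 0, 0], [0.002, 0.055, 0, 0, 0, 0]])

```text
t: 2.7
tcp_pos: [0.4335, 0.0308, 0.0059]
tool_rot: [-0.622, 0.336, -0.337, 0.622]
force: [0.5, -0.8, -0.0]
finger_gap: 0.703
```

```bash
python3 -c "
from h import *
d([.4326,.0305,.006],-.992)"
```

```text
t 2.7 delta [-0.0003, -0.0001, -0.0009] [-0.0004, 0.0006, 0.0004] F [ 0.5 -0.8 -0. ] gap 0.703
```

>>> play_rows(deltas=[[0, 0, 0, 0, 0, 0], [0, 0, 0, 0, 0, 0], [0, 0, 0, 0, 0, 0], [0, 0, 0, 0, 0, 0], [0, 0, 0, 0, 0, 0], [0, 0, 0, 0, 0, 0], [0, 0, 0, 0, 0, 0], [0, 0, 0, 0, 0, 0]], gripper=0.0, force=60)

```text
t: 3.5
tcp_pos: [0.4334, 0.0306, 0.0062]
tool_rot: [-0.622, 0.336, -0.337, 0.622]
force: [-0.3, 0.3, 6.7]
finger_gap: 0.253
```

```bash
python3 -c "
from h import *
d([.4326,.0305,.006],-.992)"
```

```text
t 3.5 delta [-0.0004, 0.0002, -0.0007] [-0.0006, 0.0001, 0.0006] F [-0.3  0.3  6.7] gap 0.253
```

>>> play_rows(deltas=[[0, -0.005, 0, 0, 0, 0], [0, -0.02, 0, 0, 0, 0], [0, -0.045, 0, 0, 0, 0], [0, -0.075, 0, 0, 0, 0], [0, -0.105, 0, 0, 0, 0], [0, -0.135, 0, 0, 0, 0], [0, -0.165, 0, 0, 0, 0], [0, -0.195, 0, 0, 0, 0], [0, -0.22, 0, 0, 0, 0], [0, -0.235, 0, 0, 0, 0], [0, -0.24, 0, 0, 0, 0], [0, -0.24, 0, 0, 0, 0]])

```text
t: 4.7
tcp_pos: [0.4332, 0.0307, 0.2459]
tool_rot: [-0.622, 0.336, -0.337, 0.622]
force: [-0.2, -0.6, -1.1]
finger_gap: 0.249
```

```bash
python3 -c "
from h import *
h=np.array([.6622,-.2369]);u=np.array([np.cos(.34),np.sin(.34)])
g=h-.185*u;print(g)
d([*g,.245],.34)"
```

```text
[ 0.48779039 -0.29859511]
t 4.7 delta [0.3055, 0.001, -0.1345] [-0.0002, -1.3318, 0.0011] F [-0.2 -0.6 -1.1] gap 0.249
```

>>> play_rows(deltas=[[0.01, 0, -0.004, 0, -0.05, 0], [0.03, 0, -0.013, 0, -0.14, 0], [0.06, 0, -0.026, 0, -0.27, 0], [0.09, 0, -0.04, 0, -0.4, 0], [0.12, 0, -0.053, 0, -0.53, 0], [0.15, 0, -0.066, 0, -0.66, 0], [0.18, 0, -0.079, 0, -0.79, 0], [0.21, 0, -0.092, 0, -0.92, 0], [0.24, 0, -0.105, 0, -1.05, 0], [0.27, 0, -0.119, 0, -1.18, 0], [0.295, 0, -0.13, 0, -1.29, 0], [0.3055, 0, -0.1345, 0, -1.332, 0]])

```text
t: 5.9
tcp_pos: [0.4876, -0.3011, 0.2435]
tool_rot: [-0.696, -0.119, 0.121, 0.697]
force: [0.1, 0.8, -0.8]
finger_gap: 0.245
```

>>> play_rows(deltas=[[0, 0, 0, 0, 0, 0], [0, 0, 0, 0, 0, 0], [0, 0, 0, 0, 0, 0]])

```text
t: 6.2
tcp_pos: [0.4873, -0.2972, 0.2447]
tool_rot: [-0.696, -0.119, 0.12, 0.698]
force: [-0.7, 0.4, -1.1]
finger_gap: 0.249
```

```bash
python3 -c "
from h import *
h=np.array([.6622,-.2369]);u=np.array([np.cos(.34),np.sin(.34)])
g=h-.185*u
d([*g,.245],.34)
t=snapshot('top');s=snapshot('side')
a=cv2.resize(t[100:300,300:480],None,fx=2.2,fy=2.2,interpolation=2);b=cv2.resize(s[100:300,270:450],None,fx=2.2,fy=2.2,interpolation=2)
cv2.imwrite('pics/g2.png',np.hstack([a,b])[:,:,::-1])"
```

```text
t 6.2 delta [-0.0, -0.0003, -0.0014] [-0.0024, 0.0003, -0.001] F [-0.7  0.4 -1.1] gap 0.249
```

View pics/g2.png

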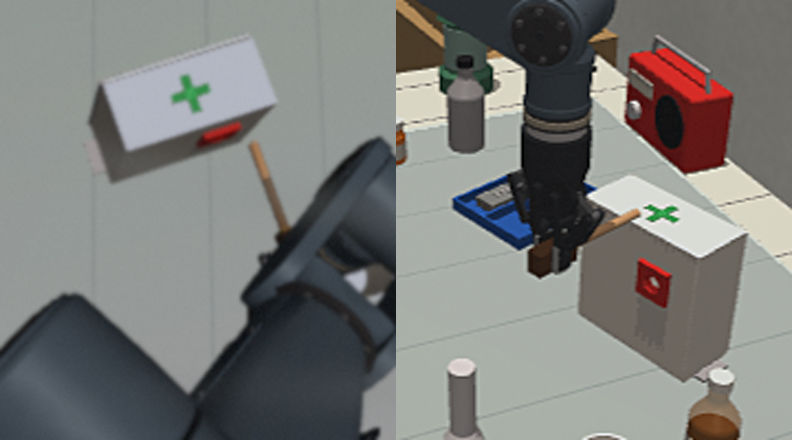

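>>> play_rows(deltas=[[0, 0.005, 0, 0, 0, 0], [0, 0.02, 0, 0, 0, 0], [0, 0.04, 0, 0, 0, 0], [0, 0.06, 0, 0, 0, 0], [0, 0.08, 0, 0, 0, 0], [0, 0.1, -0.0007, 0, 0, 0], [0, 0.115, -0.0014, 0, 0, 0], [0, 0.122, -0.0014, -0.0024, 0, 0], [0, 0.1236, -0.0014, -0.0024, 0, 0], [0, 0.1236, -0.0014, -0.0024, 0, 0], [0, 0.1236, -0.0014, -0.0024, 0, 0]])

```text
t: 7.4
tcp_pos: [0.489, -0.3003, 0.1228]
tool_rot: [0.698, 0.12, -0.119, -0.696]
force: [0.9, -0.4, -0.7]
finger_gap: 0.252
```

```bash
python3 -c "
from h import *
h=np.array([.6622,-.2369]);u=np.array([np.cos(.34),np.sin(.34)])
g=h-.185*u
d([*g,.121],.34)
t=snapshot('top');s=snapshot('side')
a=cv2.resize(t[130:190,370:430],None,fx=6.5,fy=6.5,interpolation=2);b=cv2.resize(s[210:270,345:405],None,fx=6.5,fy=6.5,interpolation=2)
cv2.imwrite('pics/g3.png',np.hstack([a,b])[:,:,::-1])
cv2.imwrite('pics/s3.png',s[:,:,::-1])
tip=np.array([*(g+.14*u),.13])
print('pred tip',tip,[proj(c,tip) for c in('top','side')],'hole',[proj(c,[*h,.13]) for c in('top','side')])
"
```

```text
t 7.4 delta [-0.0005, 0.0018, 0.002] [0.004, 0.0004, 0.0008] F [ 0.9 -0.4 -0.7] gap 0.252
pred tip [ 0.61977604 -0.25190692  0.13      ] [array([[403.90120127, 176.25217767]]), array([[375.57331692, 236.22593138]])] hole [array([[398.42223789, 161.89985932]]), array([[386.20284663, 230.0653794 ]])]
```

View pics/g3.png

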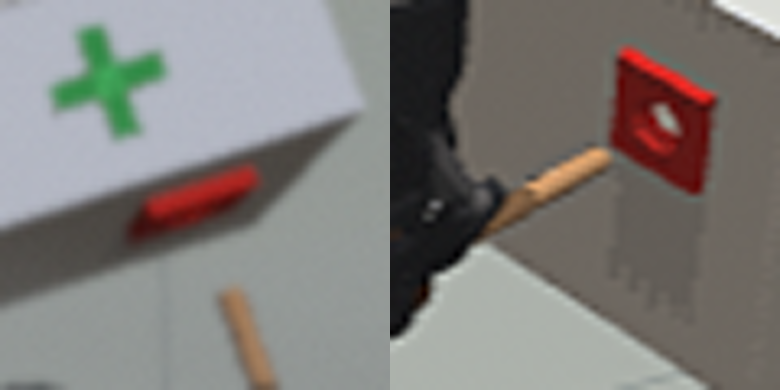

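View pics/s3.png

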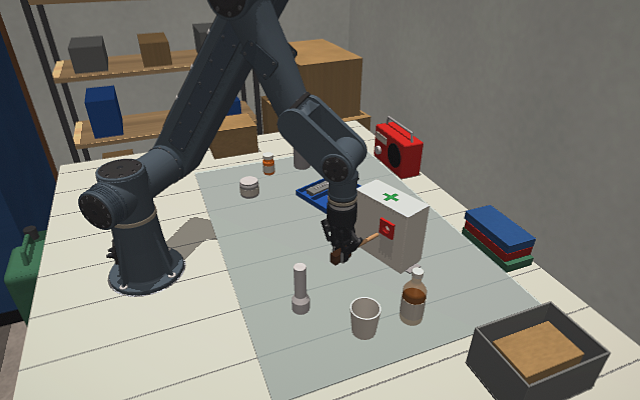

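```bash
cat > tip.py <<'E'
from h import *
pb=[.7005,-.1862,.3398]
def T(x,y): return ((x+.5)/6.5-.5+370,(y+.5)/6.5-.5+130)
def S(x,y): return ((x-390+.5)/6.5-.5+345,(y+.5)/6.5-.5+210)
# boss points
B=[("top",T(153,220),(-.053,-.010,.155)),("top",T(260,185),(-.053,-.060,.155)),("top",T(362,104),(-.045,-.1,.2)),
("side",S(615,62),(-.053,-.010,.155)),("side",S(705,108),(-.053,-.060,.155)),("side",S(697,193),(-.053,-.060,.105)),("side",S(612,147),(-.053,-.010,.105)),("side",S(657,127),(-.053,-.035,.13))]
bias={"top":[],"side":[]}
for c,u,l in B:
    b=np.array(u)-proj(c,pose(pb,[l]))[0];bias[c].append(b);print(c,b.round(1))
bm={c:np.median(v,0) for c,v in bias.items()};print(bm)
for bias_on in (0,1):
  f=lambda p:np.concatenate([proj(c,[p])[0]+bias_on*bm[c]-np.array(u) for c,u in [("top",T(232,292)),("side",S(604,159))]])
  r=least_squares(f,[.62,-.25,.13]);print("tip",r.x.round(4),r.fun.round(1))
  h=pose(pb,[(-.053,-.035,.13)])[0]
  c,s=np.cos(.34),np.sin(.34);dd=r.x-h
  print("rel hole (fwd,left,up) mm",(1000*np.array([c*dd[0]+s*dd[1],-s*dd[0]+c*dd[1],dd[2]])).round(1))
E
python3 tip.py; python3 -c "
from h import *
s=sense();print(s['tcp_pos']);M=R.from_quat(s['tool_rot']);print(M.as_matrix().round(4))"
```

```text
top [1. 1.]
top [1.2 1. ]
top [ 0.6 -0. ]
side [-1.2 -0.1]
side [-0.7 -0.6]
side [-0.3 -1.7]
side [-0.3 -1. ]
side [-0.5 -0.9]
{'top': array([0.99221144, 1.03085969]), 'side': array([-0.54150093, -0.94339645])}
tip [ 0.6236 -0.2543  0.1381] [ 0.  -0.1 -0.1  0. ]
rel hole (fwd,left,up) mm [-42.2  -3.5   8.1]
tip [ 0.6272 -0.2525  0.1328] [-0.   0.1  0.1 -0. ]
rel hole (fwd,left,up) mm [-38.2  -3.1   2.8]
[ 0.48888545 -0.3003579   0.12279045]
[[ 9.427e-01  2.200e-03 -3.337e-01]
 [ 3.337e-01 -3.500e-03  9.427e-01]
 [ 9.000e-04 -1.000e+00 -4.000e-03]]
```

>>> play_rows(deltas=[[0, 0.001, 0.001, 0, 0, 0], [0, 0.002, 0.002, 0.002, 0, 0], [0.005, 0.0022, 0.003, 0.004, 0, 0], [0.012, 0.0022, 0.003, 0.004, 0, 0], [0.02, 0.0022, 0.003, 0.004, 0, 0], [0.025, 0.0022, 0.003, 0.004, 0, 0], [0.025, 0.0022, 0.003, 0.004, 0, 0], [0.025, 0.0022, 0.003, 0.004, 0, 0], [0.025, 0.0022, 0.003, 0.004, 0, 0]])

```text
t: 8.4
tcp_pos: [0.5108, -0.2887, 0.1196]
tool_rot: [-0.696, -0.119, 0.12, 0.698]
force: [-0.7, 0.2, -1.5]
finger_gap: 0.25
```

```bash
python3 -c "
from h import *
h=np.array([.6622,-.2369]);u=np.array([np.cos(.34),np.sin(.34)])
g=h-.16*u
d([*g,.121],.34)
t=snapshot('top');s=snapshot('side')
a=cv2.resize(t[130:190,370:430],None,fx=6.5,fy=6.5,interpolation=2);b=cv2.resize(s[210:270,345:405],None,fx=6.5,fy=6.5,interpolation=2)
cv2.imwrite('pics/g4.png',np.hstack([a,b])[:,:,::-1])
"
```

```text
t 8.4 delta [0.0, -0.0014, -0.0016] [-0.0019, 0.0002, -0.0003] F [-0.7  0.2 -1.5] gap 0.25
```

View pics/g4.png

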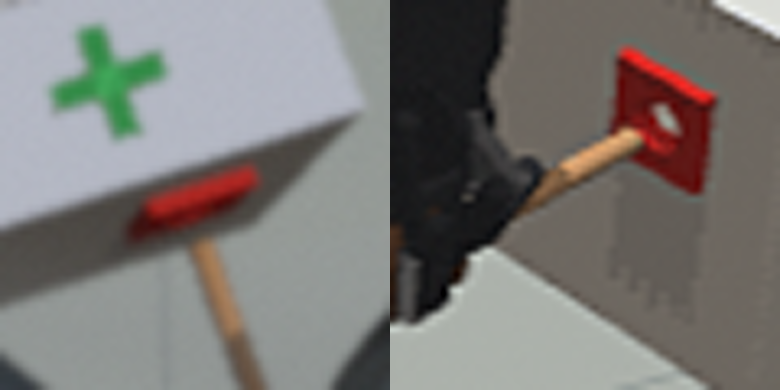

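```bash
sed -i 's/T(232,292)/T(202,243)/;s/S(604,159)/S(637,138)/' tip.py; python3 tip.py | tail -4; python3 -c "
from h import *
for i in range(3):
  s=sense();print(s['tcp_pos'])"
```

```text
tip [ 0.6465 -0.2422  0.1349] [ 0.1 -0.2 -0.2  0. ]
rel hole (fwd,left,up) mm [-16.6   0.2   4.9]
tip [ 0.6503 -0.2403  0.1295] [-0.  0.  0. -0.]
rel hole (fwd,left,up) mm [-12.4   0.7  -0.5]
[ 0.5107308  -0.28882226  0.11966634]
[ 0.5107308  -0.28882226  0.11966634]
[ 0.5107308  -0.28882226  0.11966634]
```

Tip is aligned with the hole to within 1 mm and is about 12 mm short of it. Inserting.

>>> play_rows(deltas=[[0.005, 0, 0, 0, 0, 0], [0.012, 0, 0, 0, 0, 0], [0.018, 0, 0, 0, 0, 0], [0.024, 0, 0, 0, 0, 0], [0.03, 0, 0, 0, 0, 0], [0.036, 0, 0, 0, 0, 0], [0.042, 0, 0, 0, 0, 0], [0.047, 0, 0, 0, 0, 0], [0.05, 0, 0, 0, 0, 0], [0.05, 0, 0, 0, 0, 0]])

```text
t: 9.5
tcp_pos: [0.5585, -0.272, 0.1197]
tool_rot: [-0.696, -0.12, 0.12, 0.697]
force: [0.8, 0.5, -0.6]
finger_gap: 0.249
```

```bash
python3 -c "
from h import *
h=np.array([.6622,-.2369]);u=np.array([np.cos(.34),np.sin(.34)])
g=h-.11*u
d([*g,.121],.34)
s=sense();print('fwd force',s['force'][:2]@u)"
```

```text
t 9.5 delta [-0.0006, -0.0013, -0.0015] [-0.0015, 0.0007, 0.0001] F [ 0.8  0.5 -0.6] gap 0.249
fwd force 0.883369240305573
```

Nothing resists yet, with the tip about 38 mm inside. Pushing on in small steps.

>>> play_rows(deltas=[[0.003, 0, 0, 0, 0, 0], [0.006, 0, 0, 0, 0, 0], [0.009, 0, 0, 0, 0, 0], [0.012, 0, 0, 0, 0, 0], [0.014, 0, 0, 0, 0, 0], [0.014, 0, 0, 0, 0, 0]])

```text
t: 10.1
tcp_pos: [0.5699, -0.2677, 0.1196]
tool_rot: [-0.696, -0.119, 0.121, 0.698]
force: [-4.7, -2.5, 1.2]
finger_gap: 0.247
```

```bash
python3 -c "
from h import *
u=np.array([np.cos(.34),np.sin(.34)])
s=sense();print('fwd force',s['force'][:2]@u, (np.array([.6622,-.2369])-s['tcp_pos'][:2])@u)
t=snapshot('top');b=snapshot('side')
a=cv2.resize(t[80:200,320:440],None,fx=3.2,fy=3.2);b=cv2.resize(b[160:280,330:450],None,fx=3.2,fy=3.2)
cv2.imwrite('pics/g5.png',np.hstack([a,b])[:,:,::-1])"
```

```text
fwd force -5.3028381599047405 0.09728956792118466
```

View pics/g5.png

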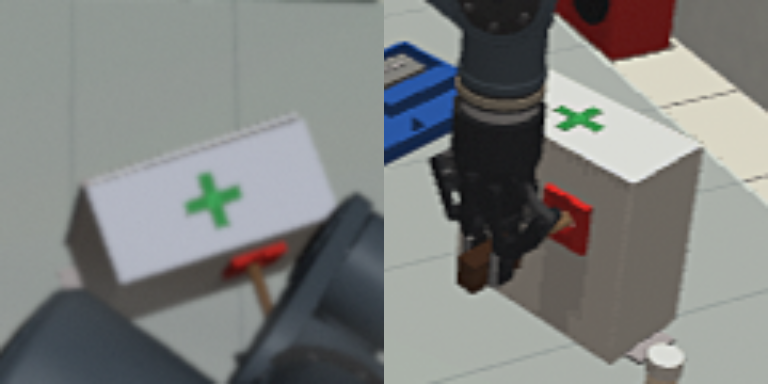

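The catch is being pressed at about 5 N, and the door is still shut in both views. Continuing.

>>> play_rows(deltas=[[0.002, 0, 0, 0, 0, 0], [0.004, 0, 0, 0, 0, 0], [0.006, 0, 0, 0, 0, 0], [0.007, 0, 0, 0, 0, 0], [0.007, 0, 0, 0, 0, 0], [0.007, 0, 0, 0, 0, 0]])

```text
t: 10.8
tcp_pos: [0.5756, -0.266, 0.1196]
tool_rot: [-0.696, -0.118, 0.121, 0.698]
force: [-7.0, -4.1, 1.2]
finger_gap: 0.246
```

```bash
python3 -c "
from h import *
u=np.array([np.cos(.34),np.sin(.34)])
s=sense();print('fwd force',s['force'][:2]@u, (np.array([.6622,-.2369])-s['tcp_pos'][:2])@u)
t=snapshot('top');b=snapshot('side')
a=cv2.resize(t[80:200,320:440],None,fx=3.2,fy=3.2);b=cv2.resize(b[160:280,330:450],None,fx=3.2,fy=3.2)
cv2.imwrite('pics/g6.png',np.hstack([a,b])[:,:,::-1])"
```

```text
fwd force -8.018560054066423 0.0913129761360526
```

View pics/g6.png

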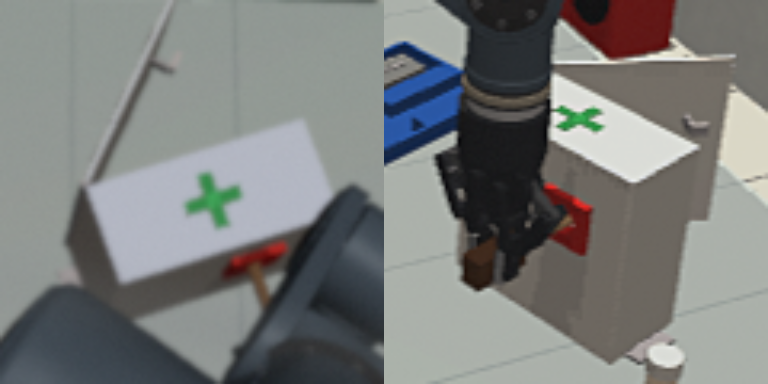

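The door has swung wide open, in the top view from hinge (88,185) up to (170,0). Backing the dowel straight out.

>>> play_rows(deltas=[[-0.005, 0, 0, 0, 0, 0], [-0.013, 0, 0, 0, 0, 0], [-0.022, 0, 0, 0, 0, 0], [-0.031, 0, 0, 0, 0, 0], [-0.04, 0, 0, 0, 0, 0], [-0.05, 0, 0, 0, 0, 0], [-0.06, 0, 0, 0, 0, 0], [-0.07, 0, 0, 0, 0, 0], [-0.08, 0, 0, 0, 0, 0], [-0.09, 0, 0, 0, 0, 0], [-0.095, 0, 0, 0, 0, 0], [-0.095, 0, 0, 0, 0, 0]])

```text
t: 12.1
tcp_pos: [0.4876, -0.2971, 0.1197]
tool_rot: [-0.696, -0.119, 0.119, 0.698]
force: [0.7, 0.5, -0.6]
finger_gap: 0.247
```

>>> play_rows(deltas=[[0, -0.005, 0, 0, 0, 0], [0, -0.02, 0, 0, 0, 0], [0, -0.045, 0, 0, 0, 0], [0, -0.07, 0, 0, 0, 0], [0, -0.095, 0, 0, 0, 0], [0, -0.115, 0, 0, 0, 0], [0, -0.125, 0, 0, 0, 0], [0, -0.13, 0, 0, 0, 0], [0, -0.13, 0, 0, 0, 0]])

```text
t: 13.0
tcp_pos: [0.4886, -0.2969, 0.2499]
tool_rot: [-0.696, -0.12, 0.12, 0.697]
force: [-0.4, 0.0, -1.4]
finger_gap: 0.249
```

```bash
python3 -c "
from h import *
d([.6357,.1384,.25],.334)
t=snapshot('top');b=snapshot('side')
cv2.imwrite('pics/t7.png',t[:,:,::-1]);cv2.imwrite('pics/s7.png',b[:,:,::-1])"
```

```text
t 13.0 delta [0.284, 0.0004, 0.3612] [-0.0012, 0.0065, 0.0002] F [-0.4  0.  -1.4] gap 0.249
```

View pics/t7.png

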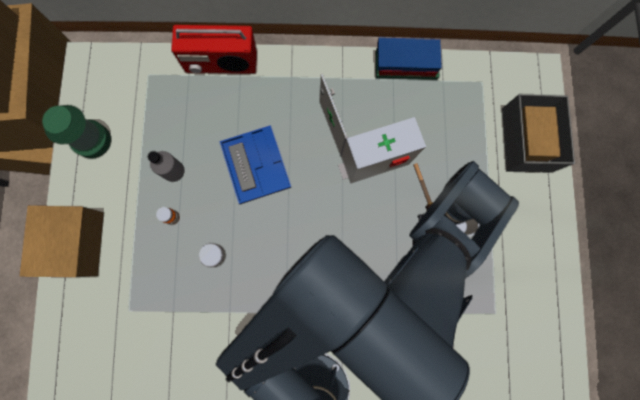

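View pics/s7.png

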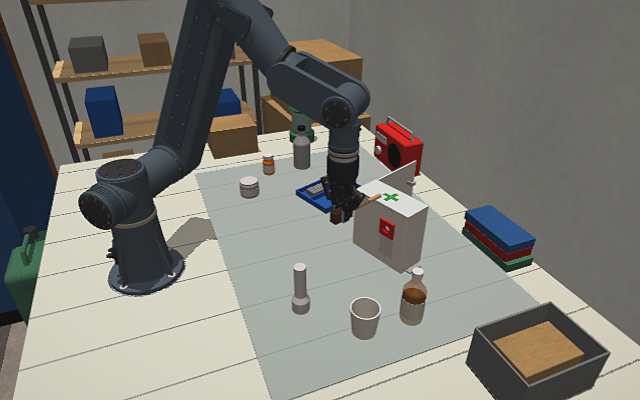

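>>> play_rows(deltas=[[0, 0, 0.01, 0, 0, 0], [0, 0, 0.03, 0, 0, 0], [0, 0, 0.06, 0, 0, 0], [0, 0, 0.095, 0, 0, 0], [0.01, 0, 0.13, 0, 0, 0], [0.025, 0, 0.165, 0, 0, 0], [0.045, 0, 0.2, 0, 0, 0], [0.065, 0, 0.235, 0, 0, 0], [0.085, 0, 0.27, 0, 0, 0], [0.11, 0, 0.305, 0, 0.003, 0], [0.135, 0, 0.335, 0, 0.006, 0], [0.16, 0, 0.361, 0, 0.006, 0]])

```text
t: 14.3
tcp_pos: [0.5175, 0.0991, 0.2495]
tool_rot: [-0.696, -0.117, 0.119, 0.698]
force: [0.6, -0.9, -1.4]
finger_gap: 0.247
```

>>> play_rows(deltas=[[0.02, 0, 0, 0, 0, 0], [0.04, 0, 0, 0, 0, 0], [0.065, 0, 0, 0, 0, 0], [0.09, 0, 0, 0, 0, 0], [0.105, 0, 0, 0, 0, 0], [0.115, 0, 0, 0, 0, 0], [0.118, 0, 0, 0, 0, 0], [0.118, 0, 0, 0, 0, 0], [0.118, 0, 0, 0, 0, 0]])

```text
t: 15.2
tcp_pos: [0.6292, 0.1353, 0.25]
tool_rot: [-0.697, -0.117, 0.118, 0.698]
force: [1.6, -0.0, -1.4]
finger_gap: 0.251
```

```bash
python3 -c "
from h import *
u=np.array([np.cos(.334),np.sin(.334)]);g=np.array([.6357,.1384])-.006*u
d([*g,.05],.334)"
```

```text
t 15.2 delta [0.0015, 0.2, 0.0004] [-0.002, 0.0001, -0.0015] F [ 1.6 -0.  -1.4] gap 0.251
```

>>> play_rows(deltas=[[0, 0.01, 0, 0, 0, 0], [0, 0.03, 0, 0, 0, 0], [0, 0.055, 0, 0, 0, 0], [0, 0.08, 0, 0, 0, 0], [0, 0.105, 0, 0, 0, 0], [0, 0.13, 0, 0, 0, 0], [0, 0.155, 0, 0, 0, 0], [0.001, 0.175, 0, 0, 0, 0], [0.0015, 0.188, 0, 0, 0, 0], [0.0015, 0.194, 0, 0, 0, 0], [0.0015, 0.194, 0, 0, 0, 0], [0.0015, 0.194, 0, 0, 0, 0]])

```text
t: 16.4
tcp_pos: [0.6322, 0.1362, 0.0571]
tool_rot: [-0.697, -0.118, 0.117, 0.698]
force: [-0.1, 0.4, -1.1]
finger_gap: 0.247
```

```bash
python3 -c "
from h import *
u=np.array([np.cos(.334),np.sin(.334)]);g=np.array([.6357,.1384])-.006*u
d([*g,.0102],.334)
t=snapshot('top');b=snapshot('side')
a=cv2.resize(t[110:210,210:310],None,fx=3.9,fy=3.9,interpolation=2);b=cv2.resize(b[140:240,280:380],None,fx=3.9,fy=3.9,interpolation=2)
cv2.imwrite('pics/g8.png',np.hstack([a,b])[:,:,::-1])"
```

```text
t 16.4 delta [-0.0021, 0.0469, 0.0009] [-0.0011, 0.0002, 0.0015] F [-0.1  0.4 -1.1] gap 0.247
```

View pics/g8.png

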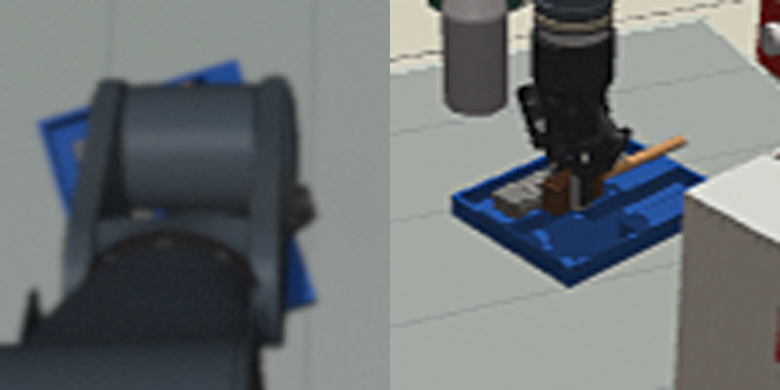

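```bash
python3 -c "
from h import *
s=sense();u=np.array([np.cos(.336),np.sin(.336)])
for f in(.140,.146): print(f,proj('side',[[*(s['tcp_pos'][:2]+f*u),s['tcp_pos'][2]+.009]]))
p=[.678,.1933,.3341]
for l in [(.105,-.085,.022),(.105,.085,.022),(-.105,-.085,.022),(-.016,.004,.022),(-.016,-.020,.022)]: q=proj('side',pose(p,[l]))[0]; print(l,q,'crop',(q-[280,140]+.5)*3.9-.5+[390,0])
"
python3 - <<'E'
import cv2
b=cv2.imread('pics/g8.png');cv2.imwrite('pics/g8z.png',cv2.resize(b[100:300,440:720],None,fx=2.8,fy=2.8,interpolation=2))
E
```

```text
0.14 [[353.88848693 177.31222036]]
0.146 [[355.01471912 176.80849039]]
(0.105, -0.085, 0.022) [367.00622095 189.85791979] crop [730.77426169 195.89588719]
(0.105, 0.085, 0.022) [336.42049674 173.6267372 ] crop [611.4899373  132.59427507]
(-0.105, -0.085, 0.022) [325.68002465 209.64714328] crop [569.60209612 273.07385878]
(-0.016, 0.004, 0.022) [327.55837226 191.42497295] crop [576.9276518  202.00739451]
(-0.016, -0.02, 0.022) [331.86164663 193.91795903] crop [593.71042186 211.73004022]
```

View pics/g8z.png

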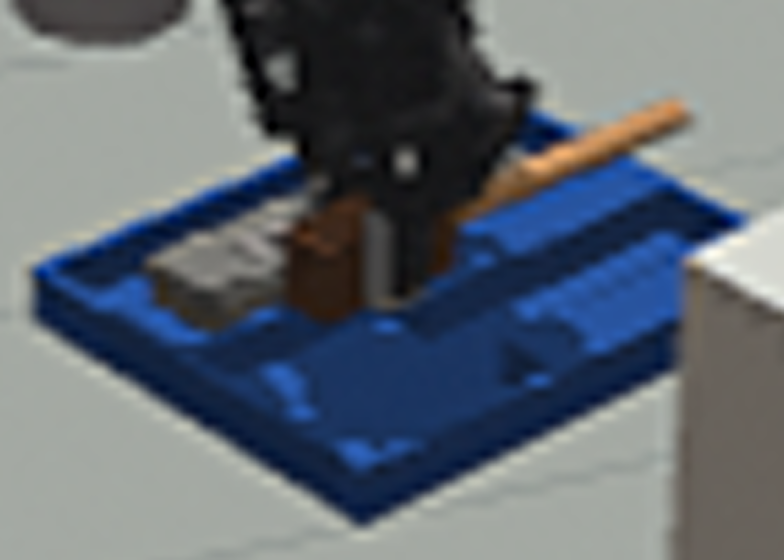

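Tip position matches the model with a +6 mm offset of the dowel in the grip, and the bay lies straight below. Lowering.

>>> play_rows(deltas=[[0, 0.005, 0, 0, 0, 0], [-0.001, 0.012, 0.0005, 0, 0, 0], [-0.001, 0.02, 0.0005, 0, 0, 0], [-0.001, 0.028, 0.0005, 0, 0, 0], [-0.001, 0.035, 0.0005, 0, 0, 0], [-0.001, 0.04, 0.0005, 0, 0, 0], [-0.001, 0.043, 0.0005, 0, 0, 0], [-0.001, 0.043, 0.0005, 0, 0, 0]])

```text
t: 17.3
tcp_pos: [0.6301, 0.1363, 0.0126]
tool_rot: [-0.697, -0.117, 0.118, 0.698]
force: [0.2, 0.3, -0.8]
finger_gap: 0.247
```

```bash
python3 -c "
from h import *
u=np.array([np.cos(.334),np.sin(.334)]);g=np.array([.6357,.1384])-.006*u
d([*g,.0102],.334)
t=snapshot('top');b=snapshot('side')
b=cv2.resize(b[150:230,290:380],None,fx=8,fy=7,interpolation=2)
cv2.imwrite('pics/g9.png',b[:,:,::-1])"
```

```text
t 17.3 delta [-0.0001, 0.0024, 0.0001] [-0.0019, 0.0002, -0.001] F [ 0.2  0.3 -0.8] gap 0.247
```

View pics/g9.png

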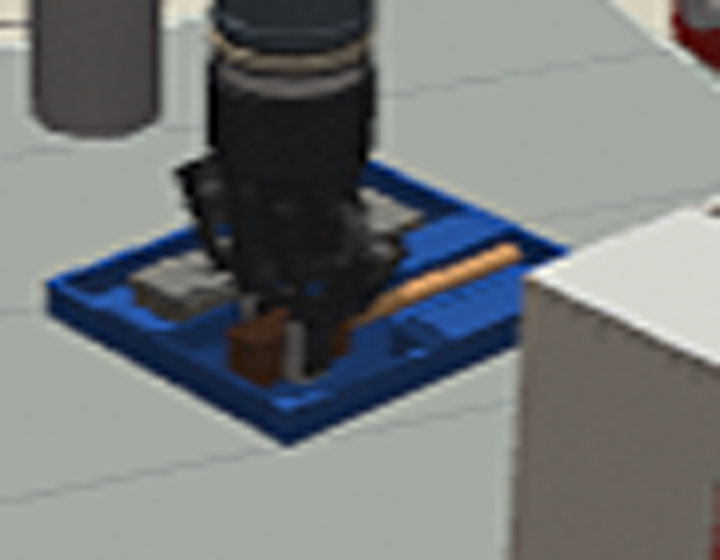

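The grip is in the bay and the shaft in the channel, about 2 mm above the floor with no contact force. Easing down to touch.

>>> play_rows(deltas=[[0, 0.001, 0, 0, 0, 0], [0, 0.002, 0, 0, 0, 0], [0, 0.003, 0, 0, 0, 0], [0, 0.003, 0, 0, 0, 0]])

```text
t: 17.8
tcp_pos: [0.6305, 0.1364, 0.0104]
tool_rot: [-0.697, -0.118, 0.118, 0.698]
force: [0.3, -0.3, -0.9]
finger_gap: 0.252
```

>>> play_rows(deltas=[[0, 0.0005, 0, 0, 0, 0], [0, 0.001, 0, 0, 0, 0], [0, 0.0015, 0, 0, 0, 0], [0, 0.0015, 0, 0, 0, 0]])

```text
t: 18.2
tcp_pos: [0.6306, 0.1364, 0.0103]
tool_rot: [-0.697, -0.118, 0.118, 0.698]
force: [-2.3, -0.4, 8.0]
finger_gap: 0.249
```

>>> play_rows(deltas=[[0, -0.0005, 0, 0, 0, 0], [0, -0.0005, 0, 0, 0, 0], [0, -0.0005, 0, 0, 0, 0], [0, -0.0005, 0, 0, 0, 0], [0, -0.0005, 0, 0, 0, 0], [0, -0.0005, 0, 0, 0, 0]], gripper=0.036)

```text
t: 18.8
tcp_pos: [0.6305, 0.1364, 0.0091]
tool_rot: [-0.697, -0.118, 0.118, 0.698]
force: [0.2, -0.0, -0.0]
finger_gap: 0.422
```

>>> play_rows(deltas=[[0, -0.005, 0, 0, 0, 0], [0, -0.012, 0, 0, 0, 0], [0, -0.022, 0, 0, 0, 0], [0, -0.035, 0, 0, 0, 0], [0, -0.055, 0, 0, 0, 0], [0, -0.08, 0, 0, 0, 0], [0, -0.11, 0, 0, 0, 0], [0, -0.14, 0, 0, 0, 0], [0, -0.17, 0, 0, 0, 0], [0, -0.19, 0, 0, 0, 0], [0, -0.2, 0, 0, 0, 0], [0, -0.2, 0, 0, 0, 0]])

```text
t: 20.0
tcp_pos: [0.6315, 0.1362, 0.2117]
tool_rot: [-0.697, -0.119, 0.116, 0.698]
force: [0.2, -0.7, 0.0]
finger_gap: 0.422
```

>>> play_rows(deltas=[[-0.02, 0, 0, 0, 0, 0], [-0.05, 0, 0, 0, 0, 0], [-0.08, 0, 0, 0, 0, 0], [-0.11, 0, 0, 0, 0, 0], [-0.14, 0, 0, 0, 0, 0], [-0.16, 0, 0, 0, 0, 0], [-0.17, 0, 0, 0, 0, 0], [-0.17, 0, 0, 0, 0, 0]])

```text
t: 20.8
tcp_pos: [0.4684, 0.0802, 0.2086]
tool_rot: [-0.697, -0.116, 0.118, 0.698]
force: [-0.0, 0.0, -0.0]
finger_gap: 0.425
```

```bash
python3 -c "
from h import *
t=snapshot('top');b=snapshot('side')
cv2.imwrite('pics/t10.png',t[:,:,::-1])
a=cv2.resize(t[110:210,210:310],None,fx=3.9,fy=3.9,interpolation=2);b=cv2.resize(b[140:240,280:380],None,fx=3.9,fy=3.9,interpolation=2)
cv2.imwrite('pics/g10.png',np.hstack([a,b])[:,:,::-1])"
```

```text
(no output)
```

View pics/g10.png

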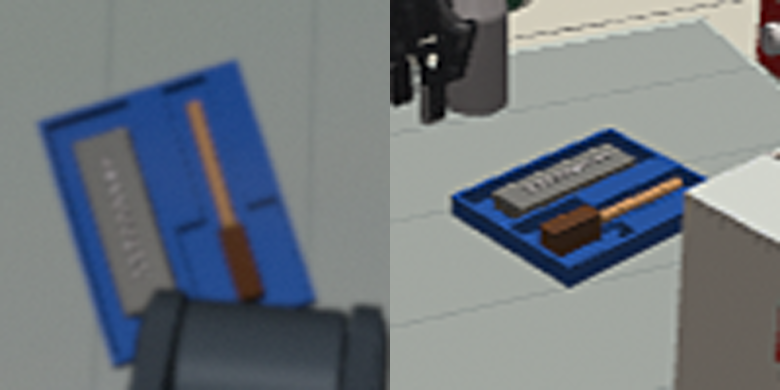

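View pics/t10.png

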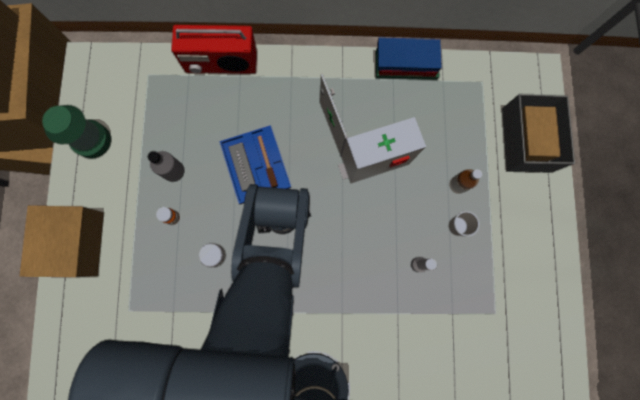

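```bash
python3 -c "
from h import *
T=lambda x,y:((x+.5)/3.9-.5+210,(y+.5)/3.9-.5+110)
S=lambda x,y:((x-390+.5)/3.9-.5+280,(y+.5)/3.9-.5+140)
f=lambda p:np.concatenate([proj(c,[p])[0]+b-np.array(u) for c,u,b in [('top',T(194,103),[.3,.2]),('side',S(681,183),[0,-.9])]])
r=least_squares(f,[.76,.18,.02]);print(r.x,r.fun.round(1))
p=[.678,.1933,.3341]
print('home tip',pose(p,[(-.058+.14,-.038,.019)]))
s=sense();print(s['t'],s['qd'].round(3),s['force'])"
```

```text
[0.76863764 0.18284017 0.02118849] [-0.  0.  0. -0.]
home tip [[0.7679268  0.18429054 0.019     ]]
20.9 [ 0.005  0.005 -0.02   0.001  0.002 -0.002] [-0.1031285   0.35906444  0.39593991]
```

The measured tip is within about 3 mm of its home position, including its height. The arm is clear and everything is still, so I'm handing in.

```bash
python3 -c "
from station import *
print(sign_off())"
```

```text
the job is handed in; nothing more can be done
None
```

I opened the first aid box with the dowel, laid the dowel in its tray compartment, and handed the job in at about 21 s of the 54 s allowed.

- **Door:** I gripped the dowel by its block and pushed the tip through the red boss against the catch, at about 8 N, until the door sprang wide open by itself. I then drew the dowel straight back out and did not touch the door.
- **Dowel:** I lowered it into the compartment until it touched the floor at about 8 N, then let go and moved the arm clear.

**Last checks:** the pictures show the door still open, the grip in the wide bay, the shaft in the channel, and everything else apparently where it was. Triangulating the tip from the two cameras puts it within about 3 mm of home, at a height of 21 mm against an expected 19 mm. That is within measurement error.

**What disagreed:** the dowel sat about 6 mm farther forward in the gripper than I first measured, so I allowed for this when placing it. The side camera also read about 1 px off vertically, and I corrected for that.

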